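Turn the egg display so the gold egg faces the shoppers

ROBOT

A 6-joint arm with a two-finger parallel gripper is mounted at the origin on the work surface. World frame = base frame: x ahead of the robot, y to its left, z up, the work surface at z = 0. Lengths are in m, angles in rad, forces in N, time in s.
With the tool pointing down it reaches from about 0.375 to 0.9 m from the base axis. Payload 3.1 kg.
Tool frame: the origin (TCP) lies at the very end of the fingers, on their centre line; the grasp point (between the pads) lies 19 mm behind it; z points along the fingers, y is the direction in which the jaws open and shut (so a half turn about z gives the same grasp; the last joint's range is limited). The gripper opens to 85 mm and grips with 20 to 120 N. Pads are 22 mm wide; open, the fingers measure 114 mm over their backs; the gripper's body (76 mm by 85 mm) begins 54 mm behind the grasp point. The pads swing forward as they close: fully open they stand 13 mm farther back than shut.
Start: joints at [0.961, 0.527, 1.433, -0, 1.181, -0.178], TCP at [0.262, 0.568, 0.231] pointing down, gripper open.
Joint ranges: [-3.08, 3.08], [-0.75, 2.2], [0.22, 2.44], [-1.43, 4.57], [0, 2.65], [-2.85, 2.85]. Speed limits (rad/s): [2.79, 2.79, 3.14, 3.14, 3.14, 3.14].

INTERFACE

Orientations are given as a unit quaternion [x, y, z, w].
In Python, from station import manip gives the robot as it stands.
- The arm moves only by the tool send_rows, never from a script. Its argument "motion" is a list of rows, each an object with "gripper": the finger opening in mm, from 0 to 85.4; "travel": the shift along the tool's x, y, z in mm, a list of three; "rotation": the turn, a rotation vector about the tool's x, y, z in degrees, a list of three. In form: [{"gripper": gripper, "travel": [x, y, z], "rotation": [ax, ay, az]}, ...]. A call has 1 to 12 rows; each row shifts and turns the commanded pose from where the row before left it, along the tool's axes as they then stand; what a row does not reach is not made up. A row lasts 1/12 s, in which the tool goes at most 41.7 mm and 7.16 degrees, less where a joint would pass 70% of its speed; a pose out of reach is approached as far as the arm can. A call is refused whole if a number of a shift passes 41.7 or a number of a turn 7.16, either way. A call with a gripper value outside its range is refused whole. The fingers move at their own pace and stop on an object; "newtons" is the grip in N (left out, the last holds). Time passes only in rows, so rows that do not move let the fingers close. It gives the time, the measured TCP pose, the force and the opening at its end, in the units of the state.
- manip.sense(): the state, without advancing time (a new reading comes with each control period).
- manip.snapshot(name): name is "scene" or "top"; returns the picture (400x640x3 uint8, red, green, blue); there is no depth.
- manip.calibration(name): a dict with "fx", "fy", "cx", "cy" (pixels), "cam_to_world" (4x4, takes a point from camera to world coordinates). Camera axes: x right, y down, z forward; pixel columns grow to the right and rows downward; lengths in m; the calibration is good to about 2 mm. A picture is of the moment at which its call begins. calibration takes no time and is no camera call.
- manip.sign_off(): hands the job in, once; it reports no verdict.
The state is a dict: "t": time; "q": joint angles; "qd": joint speeds; "tau": joint torques, N m; "tcp_pos": TCP position; "tool_rot": TCP orientation; "force": force on the tool from outside, world axes, zero at the start; "ft_torque": the same for the moment, N m; "finger_gap": opening from 0.0 (shut) to 1.0 (fully open).
Only numpy, scipy, OpenCV 4.12 (cv2) and the standard library are available. Lean on these libraries where they do the work, as an engineer would, in place of code of your own. Each camera call takes 0.05 s, during which the arm holds its last target. There are 200 camera calls.

TASK

On the promotion table, turn the red revolving tray by pushing its rim or the black posts round it, until the gold-foil egg stands at the front, in line with the yellow price ticket that sticks out of the stand. Do not touch or lift the eggs, keep all three upright in their rings, and leave the packs and the tub around the display where they are.

Things in the scene. Friction and masses are not known exactly. Their poses are not given: they have to be found in the camera images.
- stand: fixed black disc 180 mm across, 18 mm high, under the tray; origin at the centre of its underside, on the table and on the tray's turning axis; z up. Its -x axis points to the FRONT: a flat tongue ends there in a yellow price ticket, 70 mm wide, 171 to 219 mm from the axis, top 12 mm above the table. Its yaw varies
- tray: red revolving tray, white top, 250 mm across, 18 to 34 mm above the table. Origin on the turning axis at its underside, z up, axes turn with it. Turns either way for more than a full turn; stiff (0.2 Nm, 1 to 2 N at the rim), stops where left. Three black rings (66 mm outside, 10 mm high) 55 mm from the axis hold the eggs. Six rim posts: see post
- post (a point): top centre of the finger post on the tray's +x axis; turns with the tray. Six such upright black posts stand every 60 degrees round the rim: 16 mm diameter, axes 135 mm from the turning axis, from 34 to 90 mm above the table, each on a red lobe 28 mm across (the tray reaches 149 mm from its axis there)
- gold (a point): loose gold-foil egg in the ring 30 degrees counter-clockwise (from above) from the tray's +x axis, 55 mm from the turning axis; 53 mm across, 80 mm high with its foil tuft (top 114 mm above the table), 0.12 kg. Point on the egg's axis, 30 mm above its foot, 64 mm above the table; z along its axis, up
- red (a point): the red-foil egg, same shape and point, in the ring at 150 degrees; not to be touched
- silver (a point): the silver-foil egg, same shape and point, in the ring at 270 degrees; not to be touched
- red_pack: bystander: loose red carton 60 x 120 x 45 mm lying at one side of the display; origin at the centre of its underside
- yellow_pack: bystander: loose yellow carton 50 x 100 x 75 mm at the other side; origin at the centre of its underside
- tub: bystander: loose white and red round tub, 87 mm across the lid, 87 mm high, beside the display, between the red carton and the ticket; origin at the centre of its underside
There are look-alikes about, which are no part of the job. Of the things like the part that bears silver, leave any that is green or purple; of the rest the smaller one is meant.

How it is judged:
By the outcome, as a careful person would: the job done as asked, in the order asked, and still so for the second after the job is handed in, with the robot touching nothing.
It also fails if it takes over 51 s, if anything falls off the work surface, if the arm or the gripper's body presses on something with over 40 N, if the wrist force passes 120 N, or if a joint passes its speed limit or range.

## Working session

There is one attempt and no reset: what is moved stays moved. The work goes in short steps, Python scripts to look and compute and a tool call to move; the robot and the scene stay as the last step left them, time stands still between calls to the robot, and variables do not carry over. Pictures are saved under pics/ and viewed, about 8 in all and at most 12, crops included, and the job is handed in when it is done.

Besides the shell and the picture viewer there is one more tool, called after "Request:" as name(argument=value, ...), one argument or row to a line, values as JSON. send_rows: Moves the arm, as the interface text tells. Its arguments: {"type":"object","properties":{"motion":{"type":"array","items":{"type":"object","properties":{"gripper":{"type":"number"},"travel":{"type":"array","items":{"type":"number"}},"rotation":{"type":"array","items":{"type":"number"}}}}},"newtons":{"type":"number"}},"required":["motion"]}

```bash
mkdir -p pics
python3 - <<'E'
from station import manip
import cv2, numpy as np
for n in("scene","top"):
    im=manip.snapshot(n); cv2.imwrite(f"pics/{n}0.png",im[:,:,::-1]); c=manip.calibration(n); print(n,c["fx"],c["fy"],c["cx"],c["cy"],np.round(c["cam_to_world"],3).tolist())
s=manip.sense(); print(s)
E
```

```text
scene 442.631643899096 442.631643899096 312.6167036537037 201.75545780450392 [[0.812, 0.343, -0.471, 1.051], [0.583, -0.454, 0.674, -0.622], [0.017, -0.822, -0.569, 0.646], [0.0, 0.0, 0.0, 1.0]]
top 401.79425355140853 401.79425355140853 316.98797937668195 203.2849269408844 [[0.097, -0.975, 0.2, 0.415], [-0.995, -0.095, 0.021, 0.054], [-0.002, -0.201, -0.98, 0.994], [0.0, 0.0, 0.0, 1.0]]
{'t': 0.1, 'q': array([ 9.60481394e-01,  5.28385457e-01,  1.43374767e+00,  2.39842186e-05,
        1.18140570e+00, -1.78481017e-01]), 'qd': array([ 0.00080725, -0.00166586, -0.00443709,  0.00097588,  0.00030241,
        0.00082203]), 'tau': array([ 3.02253584e-04, -4.43307889e+01, -1.78586197e+01, -2.62234471e-04,
        3.92264163e-03, -3.86558071e-06]), 'tcp_pos': array([0.26117559, 0.56712094, 0.23043237]), 'tool_rot': array([ 2.14247541e-01,  9.76778913e-01, -8.94118137e-04, -3.84148893e-04]), 'force': array([0.89852443, 0.28197937, 0.60961334]), 'ft_torque': array([0.03949768, 0.02357963, 0.04082055]), 'finger_gap': 1.0015482530953437}
```

View pics/scene0.png

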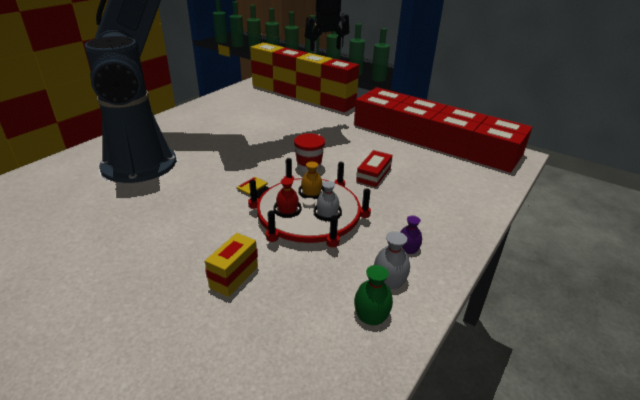

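View pics/top0.png

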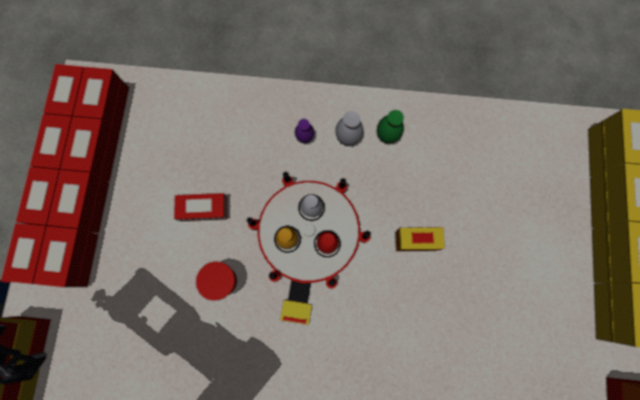

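The top view shows the tray at (309,231), with gold (287,238), red (327,242) and silver (312,206) on it and the ticket at (297,312). The look-alikes stand on the table: purple (304,130), big silver (349,128) and green (391,127). The tray's eggs are the smaller ones. Next I'll measure and check with a close crop.

```bash
cat > h.py <<'E'
import cv2, numpy as np
from station import manip
def ray(n,u,v,z):
    c=manip.calibration(n);T=np.array(c["cam_to_world"])
    d=T[:3,:3]@np.array([(u-c["cx"])/c["fx"],(v-c["cy"])/c["fy"],1]); o=T[:3,3]
    return o+d*(z-o[2])/d[2]
def proj(n,p):
    c=manip.calibration(n);T=np.array(c["cam_to_world"]); q=T[:3,:3].T@(np.array(p)-T[:3,3])
    return np.array([c["fx"]*q[0]/q[2]+c["cx"],c["fy"]*q[1]/q[2]+c["cy"]])
def blob(m,k=None):
    n,l,s,c=cv2.connectedComponentsWithStats(m.astype(np.uint8)); i=[j for j in range(1,n) if s[j,4]>=12]
    return [(c[j].round(1).tolist(),int(s[j,4])) for j in i]
def measure(im):
    hsv=cv2.cvtColor(im,cv2.COLOR_RGB2HSV); H,S,V=[hsv[...,i].astype(int) for i in range(3)]
    red=((H<6)|(H>172))&(S>130)&(V>50); gold=(H>9)&(H<21)&(S>150)&(V>60); yel=(H>=21)&(H<34)&(S>150)&(V>80); blk=(V<45)
    return dict(red=red,gold=gold,yel=yel,blk=blk)
E
python3 - <<'E'
from h import *
im=cv2.imread("pics/top0.png")[:,:,::-1].copy()
m=measure(im)
for k in m:
    w=np.zeros_like(m[k]); w[160:330,230:385]=m[k][160:330,230:385]; print(k,blob(w))
w=m["red"].copy(); w[:165]=0;w[298:]=0;w[:,:240]=0;w[:,375:]=0
cs,_=cv2.findContours(w.astype(np.uint8),cv2.RETR_EXTERNAL,cv2.CHAIN_APPROX_NONE)
c=max(cs,key=lambda c:cv2.boundingRect(c)[2])[:,0].astype(float)
P=np.array([ray("top",u,v,.034)[:2] for u,v in c])
from scipy.optimize import least_squares
r=least_squares(lambda x:np.hypot(*(P-x[:2]).T)-x[2],[.5,0.05,.125],loss="soft_l1",f_scale=.001); print("tray",r.x)
cv2.imwrite("pics/crop0.png",cv2.resize(im[160:330,230:385,::-1],None,fx=3.5,fy=3.5,interpolation=cv2.INTER_CUBIC))
E
```

```text
red [([287.5, 183.5], 71), ([340.8, 189.0], 74), ([309.8, 257.1], 531), ([327.1, 241.9], 344), ([232.0, 279.9], 108), ([294.3, 319.6], 48)]
gold [([285.7, 237.5], 333), ([295.1, 318.4], 32)]
yel [([296.1, 309.8], 448)]
blk [([286.4, 177.1], 40), ([342.3, 183.1], 37), ([251.4, 221.6], 37), ([333.9, 234.1], 14), ([365.8, 234.8], 31), ([273.1, 274.9], 32), ([332.0, 281.8], 23), ([299.0, 291.7], 326)]
tray [0.54339134 0.08853418 0.12182039]
```

View pics/crop0.png

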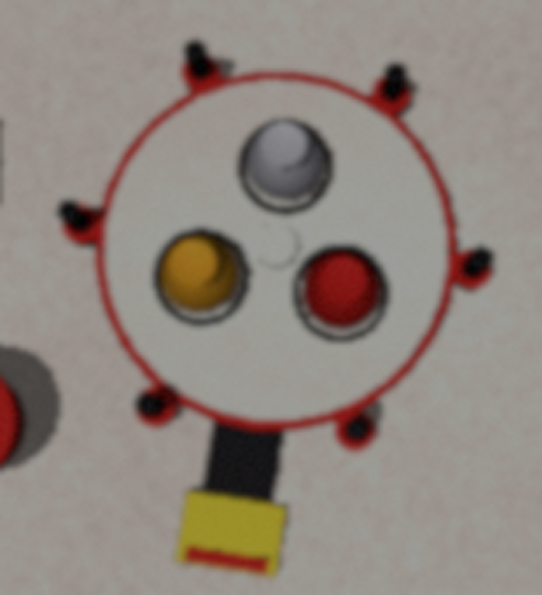

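The crop confirms it: gold at crop (202,272), with two posts near it at (75,215) and (155,403), and the ticket at the bottom. Next, the geometry.

```bash
cat >> h.py <<'E'
from scipy.optimize import least_squares
def state(im,cx0=None):
    m=measure(im); H=cv2.cvtColor(im,cv2.COLOR_RGB2HSV)
    tk=(m["yel"]|m["red"]|m["gold"]).copy(); tk[:297]=0; tk[:,:275]=0; tk[330:]=0; tk[:,320:]=0
    tick=ray("top",*np.mean(np.argwhere(tk)[:,::-1],0),.012)
    cs,_=cv2.findContours(tk.astype(np.uint8),0,1); print("ticket rect",cv2.minAreaRect(np.vstack(cs)),tk.sum())
    g=m["gold"].copy(); g[:195]=0;g[290:]=0;g[:,:250]=0;g[:,370:]=0
    gold=ray("top",*np.mean(np.argwhere(g)[:,::-1],0),.07)
    return tick[:2],gold[:2]
def postfit(px,x0):
    # px: centroids of dark post pixels; fit axis and phase by reprojecting 6 posts at mid height
    def f(x):
        p=[np.mean([proj("top",[x[0]+.135*np.cos(x[2]+k*np.pi/3),x[1]+.135*np.sin(x[2]+k*np.pi/3),z]) for z in(.04,.09)],0) for k in range(6)]
        return (np.array([min(p,key=lambda q:np.hypot(*(q-a))) for a in px])-px).ravel()
    r=least_squares(f,x0,x_scale=[.01,.01,.1],diff_step=1e-4); return r.x,r.fun.reshape(-1,2).round(1)
E
python3 - <<'E'
from h import *
im=cv2.imread("pics/top0.png")[:,:,::-1].copy()
t,g=state(im)
px=np.array([[286.4,177.1],[342.3,183.1],[251.4,221.6],[365.8,234.8],[273.1,274.9],[332,281.8]])
A=[ray("top",*p,.068)[:2] for p in px]; c0=np.mean(A,0); 
x,f=postfit(px,[*c0,np.arctan2(*(A[0]-c0)[::-1])]); print(x,f.tolist(),c0)
c=x[:2]; 
ang=lambda p:np.degrees(np.arctan2(p[1]-c[1],p[0]-c[0]))
print("ticket",t,np.hypot(*(t-c)),ang(t),"gold",g,np.hypot(*(g-c)),ang(g))
for p in A: print(p.round(3),ang(p).round(1))
for n,(u,v),z in [("tub",(215,280),.087),("redpack",(200,207),.045),("ypack",(421,239),.075)]: print(n,ray("top",u,v,z))
# silver, red egg
for n,(u,v) in dict(red=(327,242),silver=(312,206)).items():
    p=ray("top",u,v,.075);print(n,ang(p),np.hypot(*(p[:2]-c)))
E
```

```text
ticket rect ((295.77703857421875, 311.4121398925781), (27.44941520690918, 20.32712173461914), 8.972625732421875) 532
[0.54392123 0.08763211 0.50628557] [[-0.1, -0.5], [0.2, -0.2], [-0.3, -0.1], [0.5, -0.2], [-0.2, 0.4], [-0.1, 0.4]] [0.54352359 0.08754177]
ticket [0.35106675 0.0993507 ] 0.19321018451408853 176.52276191359167 gold [0.51621634 0.13749111] 0.05703929348980826 119.05939096734531
[0.66  0.152] 29.1
[0.658 0.019] -31.1
[0.546 0.222] 89.2
[ 0.541 -0.046] -91.4
[0.429 0.157] 149.0
[0.427 0.022] -150.8
tub [0.4052722  0.28145699 0.087     ]
redpack [0.57222302 0.35347627 0.045     ]
ypack [ 0.54242334 -0.17186552  0.075     ]
red -122.58634024108555 0.054309391258084705
silver -3.60887983565618 0.051099785293037214
```

Request:
send_rows(
  motion=[
    {"gripper":45,"travel":[-34,-19,0],"rotation":[0,0,0]},
    {"gripper":45,"travel":[-34,-19,0],"rotation":[0,0,0]},
    {"gripper":45,"travel":[-34,-19,0],"rotation":[0,0,0]},
    {"gripper":45,"travel":[-34,-19,0],"rotation":[0,0,0]},
    {"gripper":45,"travel":[-34,-19,0],"rotation":[0,0,0]},
    {"gripper":45,"travel":[-34,-19,0],"rotation":[0,0,0]},
    {"gripper":45,"travel":[-34,-19,0],"rotation":[0,0,0]},
    {"gripper":45,"travel":[-34,-19,0],"rotation":[0,0,0]},
    {"gripper":45,"travel":[-34,-19,0],"rotation":[0,0,0]},
    {"gripper":45,"travel":[-34,-19,0],"rotation":[0,0,0]},
    {"gripper":45,"travel":[-34,-19,0],"rotation":[0,0,0]},
    {"gripper":45,"travel":[-34,-19,0],"rotation":[0,0,0]},
  ],
)

```text
t: 1.1
tcp_pos: [0.5372, 0.188, 0.231]
tool_rot: [0.214, 0.977, -0.0, -0.0]
force: [-0.3, 1.0, -0.1]
finger_gap: 0.527
```

```bash
cat > go.py <<'E'
import sys; from h import *
from scipy.spatial.transform import Rotation as R
# remaining move in tool axes to target post angle a (deg), height z
def go(a,z,r=.135,c=(.5439,.0876)):
    s=manip.sense(); M=R.from_quat(s["tool_rot"]).as_matrix(); b=np.radians(a)
    p=np.array([c[0]+r*np.cos(b),c[1]+r*np.sin(b),z]); yaw=np.degrees(np.arctan2(M[1,1],M[0,1]))
    print("t",round(s["t"],2),"tcp",s["tcp_pos"].round(4),"F",s["force"].round(1),"q",s["q"].round(2),"gap",round(s["finger_gap"],3))
    print("tool shift mm",(1000*M.T@(p-s["tcp_pos"])).round(1),"yaw",round(yaw,1),"turn about tool z",round(yaw-(a+90),1),"zaxis",M[:,2].round(3))
if __name__=="__main__": go(*map(float,sys.argv[1:]))
E
python3 go.py -31 .2
```

```text
t 1.1 tcp [0.5372 0.188  0.231 ] F [-0.3  1.  -0.1] q [ 0.14  0.45  1.57  0.    1.11 -1.  ] gap 0.527
tool shift mm [-182.4 -103.1   30.9] yaw 65.2 turn about tool z 6.2 zaxis [-0.001 -0.    -1.   ]
```

Request:
send_rows(
  motion=[
    {"gripper":45,"travel":[-35,-20,0],"rotation":[0,0,0]},
    {"gripper":45,"travel":[-35,-20,0],"rotation":[0,0,0]},
    {"gripper":45,"travel":[-35,-20,0],"rotation":[0,0,0]},
    {"gripper":45,"travel":[-35,-20,10],"rotation":[0,0,0]},
    {"gripper":45,"travel":[-35,-20,20],"rotation":[0,0,0]},
    {"gripper":45,"travel":[-7,-3,20],"rotation":[0,0,6.2]},
    {"gripper":45,"travel":[0,0,0],"rotation":[0,0,0]},
    {"gripper":45,"travel":[0,0,0],"rotation":[0,0,0]},
  ],
)

```text
t: 1.77
tcp_pos: [0.6556, 0.0223, 0.1808]
tool_rot: [0.266, 0.964, -0.0, -0.003]
force: [-0.3, 1.5, 0.3]
finger_gap: 0.528
```

```bash
python3 go.py -31 .056
python3 - <<'E'
from h import *
a=manip.snapshot("scene"); b=manip.snapshot("top")
cv2.imwrite("pics/c1.png",np.hstack([cv2.resize(a[110:270,220:420,::-1],(400,320)),cv2.resize(b[150:310,220:420,::-1],(400,320))]))
E
```

```text
t 1.77 tcp [0.6556 0.0223 0.1808] F [-0.3  1.5  0.3] q [-0.14  0.63  1.39  0.    1.13 -1.17] gap 0.528
tool shift mm [ -6.2  -1.3 124.8] yaw 59.1 turn about tool z 0.1 zaxis [-0.005  0.001 -1.   ]
```

View pics/c1.png

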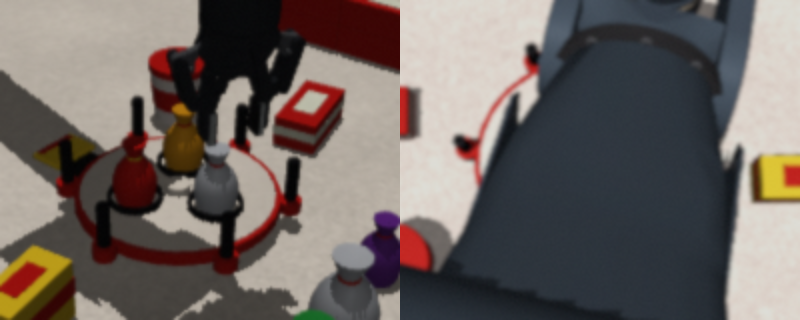

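The left crop shows the gripper hanging above the tray, eggs upright. Before lowering I'll check the projections of the TCP and the chosen post in the scene view.

Run:
```python
from h import *
f=lambda p:((proj("scene",p)-[220,110])*2).round()
print(f([.6556,.0223,.181]))
for k in range(6):
    b=np.radians(29+60*k); print(29+60*k,f([.5439+.135*np.cos(b),.0876+.135*np.sin(b),.09]))
```

```text
[232. 138.]
29 [295. 159.]
89 [243. 105.]
149 [138.  98.]
209 [ 65. 141.]
269 [103. 204.]
329 [229. 214.]
```

Everything agrees to within a few pixels. Lower so the fingers straddle the post.

Request:
send_rows(
  motion=[
    {"gripper":45,"travel":[-6,-1,0],"rotation":[0,0,0]},
    {"gripper":45,"travel":[0,0,20],"rotation":[0,0,0]},
    {"gripper":45,"travel":[0,0,20],"rotation":[0,0,0]},
    {"gripper":45,"travel":[0,0,20],"rotation":[0,0,0]},
    {"gripper":45,"travel":[0,0,20],"rotation":[0,0,0]},
    {"gripper":45,"travel":[0,0,20],"rotation":[0,0,0]},
    {"gripper":45,"travel":[0,0,12],"rotation":[0,0,0]},
    {"gripper":45,"travel":[0,0,12],"rotation":[0,0,0]},
    {"gripper":45,"travel":[0,0,0],"rotation":[0,0,0]},
    {"gripper":45,"travel":[0,0,0],"rotation":[0,0,0]},
  ],
)

```text
t: 2.7
tcp_pos: [0.6619, 0.0189, 0.059]
tool_rot: [0.266, 0.964, -0.0, 0.0]
force: [0.2, 0.1, 0.6]
finger_gap: 0.531
```

```bash
python3 go.py -31 .056
```

```text
t 2.7 tcp [0.6619 0.0189 0.059 ] F [0.2 0.1 0.6] q [-0.14  0.79  1.45 -0.    0.9  -1.17] gap 0.531
tool shift mm [ 1.6 -1.9  3. ] yaw 59.1 turn about tool z 0.1 zaxis [ 0. -0. -1.]
```

Request:
send_rows(
  motion=[
    {"gripper":45,"travel":[1.5,2,4],"rotation":[0,0,-1]},
    {"gripper":45,"travel":[0.1,4.7,0],"rotation":[0,0,-2]},
    {"gripper":45,"travel":[0.1,4.7,0],"rotation":[0,0,-2]},
    {"gripper":45,"travel":[0.1,4.7,0],"rotation":[0,0,-2]},
    {"gripper":45,"travel":[0.1,4.7,0],"rotation":[0,0,-2]},
    {"gripper":45,"travel":[0.1,4.7,0],"rotation":[0,0,-2]},
    {"gripper":45,"travel":[0.1,4.7,0],"rotation":[0,0,-2]},
    {"gripper":45,"travel":[0.1,4.7,0],"rotation":[0,0,-2]},
    {"gripper":45,"travel":[0.1,4.7,0],"rotation":[0,0,-2]},
    {"gripper":45,"travel":[0.1,4.7,0],"rotation":[0,0,-2]},
    {"gripper":45,"travel":[0.1,4.7,0],"rotation":[0,0,-2]},
    {"gripper":45,"travel":[0.1,4.7,0],"rotation":[0,0,-2]},
  ],
)

```text
t: 3.7
tcp_pos: [0.6786, 0.0694, 0.056]
tool_rot: [0.068, 0.998, -0.0, 0.001]
force: [0.2, -1.8, -0.4]
finger_gap: 0.524
```

```bash
python3 go.py -8 .056
python3 - <<'E'
from h import *
a=manip.snapshot("scene")
cv2.imwrite("pics/c2.png",cv2.resize(a[110:270,220:420,::-1],(600,480)))
E
```

```text
t 3.7 tcp [0.6786 0.0694 0.056 ] F [ 0.2 -1.8 -0.4] q [-0.06  0.81  1.4  -0.    0.93 -1.5 ] gap 0.524
tool shift mm [ 1.  -0.8 -0. ] yaw 82.2 turn about tool z 0.2 zaxis [ 0.002 -0.001 -1.   ]
```

View pics/c2.png

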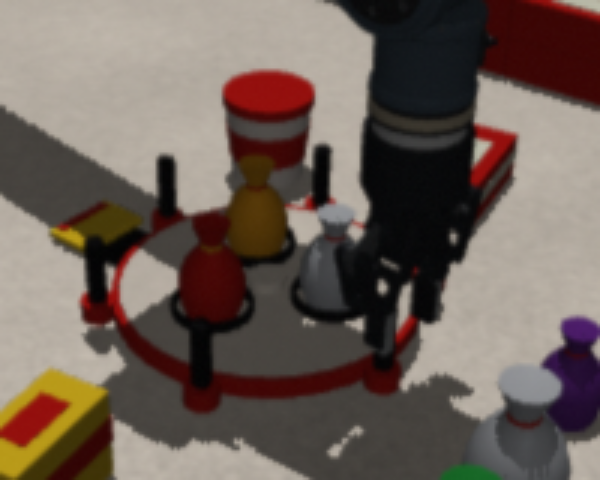

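The tray is turning: the pushed post is at (382,340), between the fingers, and the eggs are upright. Continue.

Request:
send_rows(
  motion=[
    {"gripper":45,"travel":[0.2,4.7,0],"rotation":[0,0,-2]},
    {"gripper":45,"travel":[0.2,4.7,0],"rotation":[0,0,-2]},
    {"gripper":45,"travel":[0.1,4.7,0],"rotation":[0,0,-2]},
    {"gripper":45,"travel":[0.1,4.7,0],"rotation":[0,0,-2]},
    {"gripper":45,"travel":[0.1,4.7,0],"rotation":[0,0,-2]},
    {"gripper":45,"travel":[0.1,4.7,0],"rotation":[0,0,-2]},
    {"gripper":45,"travel":[0.1,4.7,0],"rotation":[0,0,-2]},
    {"gripper":45,"travel":[0.1,4.7,0],"rotation":[0,0,-2]},
    {"gripper":45,"travel":[0.1,4.7,0],"rotation":[0,0,-2]},
    {"gripper":45,"travel":[0.1,4.7,0],"rotation":[0,0,-2]},
    {"gripper":45,"travel":[0.1,4.7,0],"rotation":[0,0,-2]},
    {"gripper":45,"travel":[0.1,4.7,0],"rotation":[0,0,-2]},
  ],
)

```text
t: 4.75
tcp_pos: [0.675, 0.1253, 0.056]
tool_rot: [-0.141, 0.99, -0.001, 0.002]
force: [0.9, -2.5, -1.1]
finger_gap: 0.524
```

```bash
python3 go.py 16 .056
```

```text
t 4.75 tcp [0.675  0.1253 0.056 ] F [ 0.9 -2.5 -1.1] q [ 0.02  0.82  1.39 -0.    0.93 -1.83] gap 0.524
tool shift mm [ 1.4 -0.1 -0. ] yaw 106.2 turn about tool z 0.2 zaxis [ 0.004 -0.001 -1.   ]
```

Request:
send_rows(
  motion=[
    {"gripper":45,"travel":[0.3,4.7,0],"rotation":[0,0,-2]},
    {"gripper":45,"travel":[0.3,4.7,0],"rotation":[0,0,-2]},
    {"gripper":45,"travel":[0.2,4.7,0],"rotation":[0,0,-2]},
    {"gripper":45,"travel":[0.1,4.7,0],"rotation":[0,0,-2]},
    {"gripper":45,"travel":[0.1,4.7,0],"rotation":[0,0,-2]},
    {"gripper":45,"travel":[0.1,4.7,0],"rotation":[0,0,-2]},
    {"gripper":45,"travel":[0,0,0],"rotation":[0,0,0]},
  ],
)

```text
t: 5.33
tcp_pos: [0.6635, 0.1522, 0.056]
tool_rot: [-0.243, 0.97, -0.0, 0.002]
force: [-1.1, -0.4, -0.3]
finger_gap: 0.523
```

```bash
python3 go.py 28 .056
python3 - <<'E'
from h import *
a=manip.snapshot("scene");b=manip.snapshot("top")
cv2.imwrite("pics/c3.png",np.hstack([cv2.resize(x[y:y+160,220:420,::-1],(400,320)) for x,y in((a,110),(b,165))]))
m=measure(a)["blk"]; w=np.zeros_like(m); w[140:250,235:385]=m[140:250,235:385]; print(blob(w))
for t in (20,24,28): print(t,[np.mean([proj("scene",[.5439+.135*np.cos(q),.0876+.135*np.sin(q),z]) for z in(.036,.09)],0).round(1).tolist() for q in np.radians(t+60*np.arange(6))])
E
```

```text
t 5.33 tcp [0.6635 0.1522 0.056 ] F [-1.1 -0.4 -0.3] q [ 0.06  0.81  1.4   0.    0.92 -2.  ] gap 0.523
tool shift mm [ 0.9 -0.9  0. ] yaw 118.1 turn about tool z 0.1 zaxis [ 0.003  0.    -1.   ]
[([369.2, 167.3], 1224), ([295.6, 161.1], 47), ([345.8, 174.5], 96), ([257.0, 186.9], 176), ([287.2, 199.3], 57), ([329.3, 203.3], 155), ([265.3, 218.7], 157), ([302.2, 219.8], 174), ([325.4, 228.2], 166)]
20 [[365.6, 204.1], [347.4, 174.5], [296.8, 166.6], [256.0, 185.5], [265.0, 217.9], [324.6, 228.9]]
24 [[366.1, 201.9], [344.6, 173.2], [293.3, 167.0], [254.6, 187.5], [267.8, 219.7], [328.8, 228.2]]
28 [[366.4, 199.6], [341.6, 171.9], [289.8, 167.6], [253.6, 189.6], [270.9, 221.4], [332.9, 227.3]]
```

View pics/c3.png

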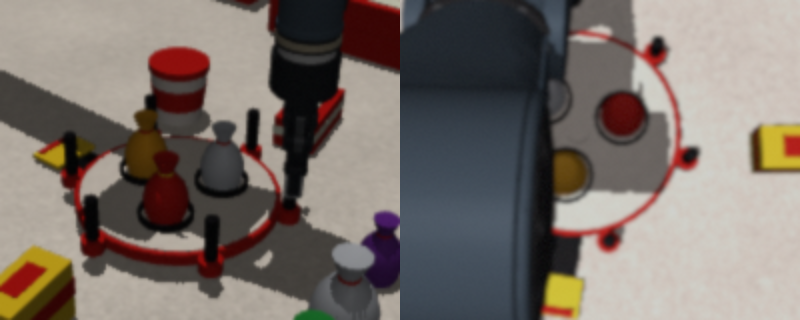

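The left crop shows the tray turned and the eggs upright; gold is near the front, at (146,150). Phase is about 21° and the goal is 26.5°, so about 5° more.

Request:
send_rows(
  motion=[
    {"gripper":45,"travel":[0.3,4.0,0],"rotation":[0,0,-2]},
    {"gripper":45,"travel":[0.2,4.0,0],"rotation":[0,0,-2]},
    {"gripper":45,"travel":[0.1,3.0,0],"rotation":[0,0,-1]},
    {"gripper":45,"travel":[0,0,0],"rotation":[0,0,0]},
    {"gripper":45,"travel":[0,0,0],"rotation":[0,0,0]},
  ],
)

```text
t: 5.85
tcp_pos: [0.6567, 0.1607, 0.0551]
tool_rot: [-0.284, 0.959, -0.0, 0.0]
force: [0.6, 0.2, 0.5]
finger_gap: 0.532
```

```bash
cat > chk.py <<'E'
from h import *
from go import go
go(33,.056)
def run(n,ths):
    im=manip.snapshot(n); V=im.max(2); B=cv2.cvtColor(im,cv2.COLOR_RGB2HSV)
    m=V<45; nn,l,s,c=cv2.connectedComponentsWithStats(m.astype(np.uint8)); return im,[c[j] for j in range(1,nn) if 20<=s[j,4]<260]
def phase(n,c=(.5439,.0876)):
    im,bl=run(n,None); out=[]
    P=lambda q:np.mean([proj(n,[c[0]+.135*np.cos(q),c[1]+.135*np.sin(q),z]) for z in(.038,.092)],0)
    for k in range(6):
        qs=np.radians(np.arange(15,40,.25)+60*k); pr=np.array([P(q) for q in qs])
        d=np.array([[np.hypot(*(p-b)) for b in bl] for p in pr]); i=np.unravel_index(d.argmin(),d.shape)
        out.append((60*k,15+.25*i[0],round(float(d.min()),1)))
    print(n,out); return im
if __name__=="__main__":
    phase("top");phase("scene")
E
python3 chk.py
```

```text
t 5.85 tcp [0.6567 0.1607 0.0551] F [0.6 0.2 0.5] q [ 0.08  0.81  1.42  0.    0.92 -2.07] gap 0.532
tool shift mm [-0.6  0.1 -0.9] yaw 123.0 turn about tool z 0.0 zaxis [ 0.  0. -1.]
top [(0, np.float64(32.0), 25.1), (60, np.float64(15.0), 55.8), (120, np.float64(39.75), 93.7), (180, np.float64(39.75), 45.6), (240, np.float64(25.75), 0.4), (300, np.float64(25.75), 0.4)]
scene [(0, np.float64(39.75), 30.1), (60, np.float64(26.0), 1.5), (120, np.float64(25.5), 5.1), (180, np.float64(25.75), 2.4), (240, np.float64(25.75), 0.7), (300, np.float64(25.25), 0.3)]
```

About 25.75° now. Back off, lift clear, and measure with nothing in view.

Request:
send_rows(
  motion=[
    {"gripper":45,"travel":[0,-4,0],"rotation":[0,0,0]},
    {"gripper":45,"travel":[0,-3,0],"rotation":[0,0,0]},
    {"gripper":45,"travel":[0,0,-20],"rotation":[0,0,0]},
    {"gripper":45,"travel":[0,0,-30],"rotation":[0,0,0]},
    {"gripper":45,"travel":[0,0,-40],"rotation":[0,0,0]},
    {"gripper":45,"travel":[0,0,-40],"rotation":[0,0,0]},
    {"gripper":45,"travel":[0,0,-20],"rotation":[0,0,0]},
  ],
)

```text
t: 6.53
tcp_pos: [0.6625, 0.1548, 0.21]
tool_rot: [-0.284, 0.959, -0.001, 0.003]
force: [1.5, -0.0, 1.2]
finger_gap: 0.527
```

```bash
python3 go.py 80 .21 .34
```

```text
t 6.53 tcp [0.6625 0.1548 0.21  ] F [ 1.5 -0.   1.2] q [ 0.07  0.62  1.31  0.    1.2  -2.08] gap 0.527
tool shift mm [-9.600e+01  2.569e+02 -2.000e-01] yaw 123.0 turn about tool z -47.0 zaxis [ 0.007  0.001 -1.   ]
```

Request:
send_rows(
  motion=[
    {"gripper":45,"travel":[-7,32,0]},
    {"gripper":45,"travel":[-7,32,0]},
    {"gripper":45,"travel":[-7,32,0]},
    {"gripper":45,"travel":[-7,32,0]},
    {"gripper":45,"travel":[-7,32,0]},
    {"gripper":45,"travel":[-7,32,0]},
    {"gripper":45,"travel":[-7,32,0]},
    {"gripper":45,"travel":[-7,32,0]},
    {"gripper":45,"travel":[-7,32,0]},
    {"gripper":45,"travel":[-7,32,0]},
    {"gripper":45,"travel":[-7,32,0]},
    {"gripper":45,"travel":[-7,32,0]},
  ],
)

```text
validation failed for argument at $.mo...
```

```bash
cat > fin.py <<'E'
from chk import *
import sys
phase("scene"); im=phase("top"); cv2.imwrite(f"pics/{sys.argv[1]}.png",cv2.resize(im[150:340,190:450,::-1],None,fx=2.5,fy=2.5,interpolation=cv2.INTER_CUBIC))
t,g=state(im); c=np.array([.5439,.0876]); a=lambda p:np.degrees(np.arctan2(*(p-c)[::-1]))
print("ticket",t,a(t),"gold",g,a(g))
# ticket centreline from front/back edges: direction of its long edge
b=cv2.cvtColor(im,cv2.COLOR_RGB2HSV); y=(b[...,1]>110)&(b[...,2]>60); y[:297]=0;y[330:]=0;y[:,:275]=0;y[:,320:]=0
cs,_=cv2.findContours(y.astype(np.uint8),0,1); P=np.array([ray("top",*q,.012)[:2]*1000 for q in np.vstack(cs)[:,0]],np.float32)
print("ticket rect mm",cv2.minAreaRect(P))
s=cv2.moments(y.astype(np.uint8));
E
python3 fin.py f1
```

```text
t 6.53 tcp [0.6625 0.1548 0.21  ] F [ 1.5 -0.   1.2] q [ 0.07  0.62  1.31  0.    1.2  -2.08] gap 0.527
tool shift mm [  2.    8.8 154. ] yaw 123.0 turn about tool z 0.0 zaxis [ 0.007  0.001 -1.   ]
scene [(0, np.float64(23.0), 0.5), (60, np.float64(26.0), 1.5), (120, np.float64(25.5), 5.1), (180, np.float64(26.0), 2.8), (240, np.float64(25.5), 0.6), (300, np.float64(25.0), 0.5)]
top [(0, np.float64(15.0), 46.4), (60, np.float64(15.0), 92.2), (120, np.float64(39.75), 46.2), (180, np.float64(25.5), 0.2), (240, np.float64(25.75), 0.6), (300, np.float64(26.25), 0.8)]
ticket rect ((295.696533203125, 311.2225341796875), (27.5983829498291, 20.75580596923828), 8.746162414550781) 534
ticket [0.35082782 0.09935419] 176.5161468805906 gold [0.48918734 0.09320168] 174.15422077484698
ticket rect mm ((351.0858154296875, 99.50444793701172), (68.29407501220703, 49.45109558105469), 86.802001953125)
```

View pics/f1.png

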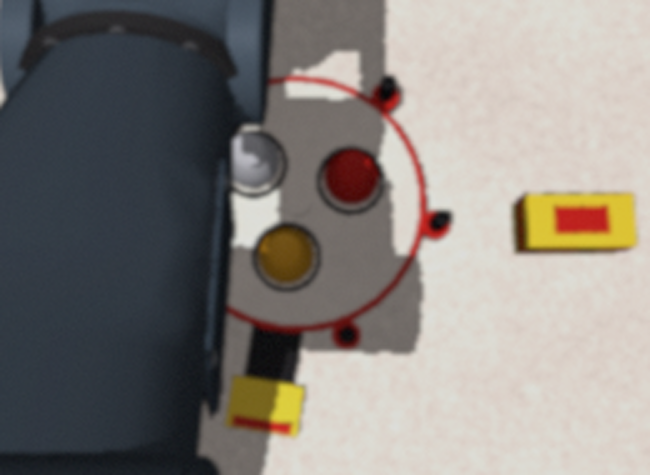

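The first post-lift move was refused because rows had no rotation. The view shows gold at (285,255), close to the ticket line. Clear the view and measure properly.

Request:
send_rows(
  motion=[
    {"gripper":45,"travel":[-7,32,0],"rotation":[0,0,0]},
    {"gripper":45,"travel":[-7,32,0],"rotation":[0,0,0]},
    {"gripper":45,"travel":[-7,32,0],"rotation":[0,0,0]},
    {"gripper":45,"travel":[-7,32,0],"rotation":[0,0,0]},
    {"gripper":45,"travel":[-7,32,0],"rotation":[0,0,0]},
    {"gripper":45,"travel":[-7,32,0],"rotation":[0,0,0]},
    {"gripper":45,"travel":[-7,32,0],"rotation":[0,0,0]},
    {"gripper":45,"travel":[-7,32,0],"rotation":[0,0,0]},
    {"gripper":45,"travel":[-7,32,0],"rotation":[0,0,0]},
    {"gripper":45,"travel":[-7,32,0],"rotation":[0,0,0]},
    {"gripper":45,"travel":[-7,32,0],"rotation":[0,0,0]},
    {"gripper":45,"travel":[-7,32,0],"rotation":[0,0,0]},
  ],
)

```text
t: 7.63
tcp_pos: [0.5197, 0.5231, 0.2027]
tool_rot: [-0.284, 0.959, -0.001, -0.002]
force: [0.4, 0.1, -0.1]
finger_gap: 0.527
```

```bash
python3 fin.py f2
```

```text
t 7.63 tcp [0.5197 0.5231 0.2027] F [ 0.4  0.1 -0.1] q [ 0.64  0.72  1.14  0.    1.29 -1.51] gap 0.527
tool shift mm [  81.6 -378.3  147. ] yaw 123.0 turn about tool z 0.0 zaxis [-0.003 -0.002 -1.   ]
scene [(0, np.float64(23.5), 0.6), (60, np.float64(26.5), 0.4), (120, np.float64(25.5), 5.8), (180, np.float64(27.25), 2.7), (240, np.float64(26.25), 1.8), (300, np.float64(25.0), 1.5)]
top [(0, np.float64(26.0), 0.4), (60, np.float64(26.0), 0.3), (120, np.float64(25.75), 0.5), (180, np.float64(26.0), 0.5), (240, np.float64(26.0), 0.2), (300, np.float64(25.5), 0.4)]
ticket rect ((295.7427673339844, 311.42193603515625), (27.446325302124023, 20.37566375732422), 8.746162414550781) 534
ticket [0.35097529 0.09925438] 176.5430225115826 gold [0.48867182 0.09347066] 173.9323386965021
ticket rect mm ((350.7122497558594, 99.33071899414062), (67.9029312133789, 48.41545104980469), 86.79735565185547)
```

View pics/f2.png

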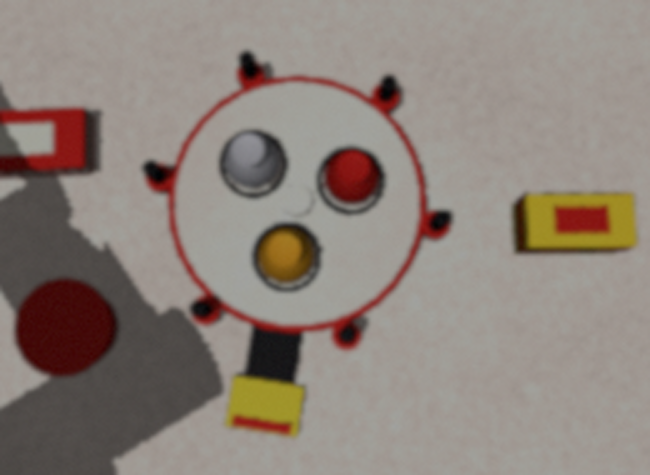

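The view is clear: all eggs upright, gold at (285,255), ring at 175.9° and the ticket at 176.5–176.8°. The egg itself sits about 2° behind its ring. A nudge of about 1.2° centres both, so I go back to the same post.

Request:
send_rows(
  motion=[
    {"gripper":45,"travel":[7,-32,0],"rotation":[0,0,0]},
    {"gripper":45,"travel":[7,-32,0],"rotation":[0,0,0]},
    {"gripper":45,"travel":[7,-32,0],"rotation":[0,0,0]},
    {"gripper":45,"travel":[7,-32,0],"rotation":[0,0,0]},
    {"gripper":45,"travel":[7,-32,0],"rotation":[0,0,0]},
    {"gripper":45,"travel":[7,-32,0],"rotation":[0,0,0]},
    {"gripper":45,"travel":[7,-32,0],"rotation":[0,0,0]},
    {"gripper":45,"travel":[7,-32,0],"rotation":[0,0,0]},
    {"gripper":45,"travel":[7,-32,0],"rotation":[0,0,0]},
    {"gripper":45,"travel":[7,-32,0],"rotation":[0,0,0]},
    {"gripper":45,"travel":[0,0,0],"rotation":[0,0,0]},
  ],
)

```text
t: 8.65
tcp_pos: [0.6391, 0.2087, 0.2033]
tool_rot: [-0.281, 0.96, -0.002, -0.001]
force: [-0.4, 0.5, 0.2]
finger_gap: 0.528
```

```bash
python3 go.py 33 .056
```

```text
t 8.65 tcp [0.6391 0.2087 0.2033] F [-0.4  0.5  0.2] q [ 0.15  0.62  1.33 -0.    1.19 -1.99] gap 0.528
tool shift mm [ 10.1 -49.4 147.5] yaw 122.7 turn about tool z -0.3 zaxis [-0.001 -0.004 -1.   ]
```

Request:
send_rows(
  motion=[
    {"gripper":45,"travel":[5,-28,0],"rotation":[0,0,-0.3]},
    {"gripper":45,"travel":[5,-28,0],"rotation":[0,0,0]},
    {"gripper":45,"travel":[0,0,30],"rotation":[0,0,0]},
    {"gripper":45,"travel":[0,0,20],"rotation":[0,0,0]},
    {"gripper":45,"travel":[0,0,0],"rotation":[0,0,0]},
  ],
)

```text
t: 9.07
tcp_pos: [0.6552, 0.162, 0.1488]
tool_rot: [-0.286, 0.958, 0.001, -0.006]
force: [-1.1, 0.3, -0.6]
finger_gap: 0.525
```

```bash
python3 go.py 33 .056
```

```text
t 9.07 tcp [0.6552 0.162  0.1488] F [-1.1  0.3 -0.6] q [ 0.08  0.69  1.36 -0.    1.1  -2.07] gap 0.525
tool shift mm [-2.1 -2.3 92.8] yaw 123.2 turn about tool z 0.2 zaxis [-0.012 -0.001 -1.   ]
```

Request:
send_rows(
  motion=[
    {"gripper":45,"travel":[-2,-8,0],"rotation":[0,0,0]},
    {"gripper":45,"travel":[0,0,0],"rotation":[0,0,0]},
    {"gripper":45,"travel":[0,0,0],"rotation":[0,0,0]},
  ],
)

```text
t: 9.32
tcp_pos: [0.6669, 0.1581, 0.1563]
tool_rot: [-0.287, 0.958, -0.0, 0.001]
force: [0.6, 0.6, 0.2]
finger_gap: 0.527
```

```bash
python3 go.py 33 .056
```

```text
t 9.32 tcp [0.6669 0.1581 0.1563] F [0.6 0.6 0.2] q [ 0.07  0.69  1.34 -0.    1.11 -2.08] gap 0.527
tool shift mm [  6.8   8.1 100.2] yaw 123.3 turn about tool z 0.3 zaxis [ 0.003  0.    -1.   ]
```

Request:
send_rows(
  motion=[
    {"gripper":45,"travel":[6,0,0],"rotation":[0,0,0]},
    {"gripper":45,"travel":[0,0,20],"rotation":[0,0,0]},
    {"gripper":45,"travel":[0,0,20],"rotation":[0,0,0]},
    {"gripper":45,"travel":[0,0,20],"rotation":[0,0,0]},
    {"gripper":45,"travel":[0,0,20],"rotation":[0,0,0]},
    {"gripper":45,"travel":[0,0,12],"rotation":[0,0,0]},
    {"gripper":45,"travel":[0,0,8],"rotation":[0,0,0]},
    {"gripper":45,"travel":[0,0,0],"rotation":[0,0,0]},
    {"gripper":45,"travel":[0,0,0],"rotation":[0,0,0]},
  ],
)

```text
t: 10.07
tcp_pos: [0.6608, 0.1551, 0.0553]
tool_rot: [-0.287, 0.958, -0.0, 0.0]
force: [0.5, 1.0, 0.5]
finger_gap: 0.53
```

```bash
python3 go.py 33 .056; python3 go.py 34.2 .056
```

```text
t 10.07 tcp [0.6608 0.1551 0.0553] F [0.5 1.  0.5] q [ 0.07  0.81  1.41 -0.    0.92 -2.09] gap 0.53
tool shift mm [-0.3  7.1 -0.7] yaw 123.4 turn about tool z 0.4 zaxis [ 0.001  0.    -1.   ]
t 10.07 tcp [0.6608 0.1551 0.0553] F [0.5 1.  0.5] q [ 0.07  0.81  1.41 -0.    0.92 -2.09] gap 0.53
tool shift mm [-0.2  9.9 -0.7] yaw 123.4 turn about tool z -0.8 zaxis [ 0.001  0.    -1.   ]
```

Request:
send_rows(
  motion=[
    {"gripper":45,"travel":[0,4,0],"rotation":[0,0,0]},
    {"gripper":45,"travel":[0,3,0],"rotation":[0,0,0]},
    {"gripper":45,"travel":[0,3,0],"rotation":[0,0,0]},
    {"gripper":45,"travel":[0,0,0],"rotation":[0,0,0]},
    {"gripper":45,"travel":[0,0,0],"rotation":[0,0,0]},
  ],
)

```text
t: 10.48
tcp_pos: [0.6553, 0.1637, 0.0555]
tool_rot: [-0.287, 0.958, -0.0, 0.001]
force: [0.6, -0.0, 0.5]
finger_gap: 0.527
```

```bash
python3 chk.py
```

```text
t 10.48 tcp [0.6553 0.1637 0.0555] F [ 0.6 -0.   0.5] q [ 0.08  0.81  1.42  0.    0.92 -2.07] gap 0.527
tool shift mm [-0.2 -3.1 -0.5] yaw 123.4 turn about tool z 0.4 zaxis [ 0.001  0.    -1.   ]
top [(0, np.float64(32.75), 24.9), (60, np.float64(15.0), 54.9), (120, np.float64(39.75), 94.6), (180, np.float64(39.75), 47.0), (240, np.float64(27.25), 0.5), (300, np.float64(27.25), 0.5)]
scene [(0, np.float64(39.75), 31.0), (60, np.float64(27.25), 1.7), (120, np.float64(26.75), 4.8), (180, np.float64(27.0), 2.5), (240, np.float64(27.0), 0.7), (300, np.float64(26.5), 0.1)]
```

Request:
send_rows(
  motion=[
    {"gripper":45,"travel":[0,-4,0],"rotation":[0,0,0]},
    {"gripper":45,"travel":[0,-4,0],"rotation":[0,0,0]},
    {"gripper":45,"travel":[0,0,-20],"rotation":[0,0,0]},
    {"gripper":45,"travel":[0,0,-30],"rotation":[0,0,0]},
    {"gripper":45,"travel":[0,0,-40],"rotation":[0,0,0]},
    {"gripper":45,"travel":[0,0,-40],"rotation":[0,0,0]},
    {"gripper":45,"travel":[0,0,-30],"rotation":[0,0,0]},
    {"gripper":45,"travel":[0,0,0],"rotation":[0,0,0]},
  ],
)

```text
t: 11.25
tcp_pos: [0.6641, 0.1566, 0.2232]
tool_rot: [-0.287, 0.958, -0.002, 0.007]
force: [0.8, -0.5, 1.1]
finger_gap: 0.531
```

Request:
send_rows(
  motion=[
    {"gripper":45,"travel":[-7,32,0],"rotation":[0,0,0]},
    {"gripper":45,"travel":[-7,32,0],"rotation":[0,0,0]},
    {"gripper":45,"travel":[-7,32,0],"rotation":[0,0,0]},
    {"gripper":45,"travel":[-7,32,0],"rotation":[0,0,0]},
    {"gripper":45,"travel":[-7,32,0],"rotation":[0,0,0]},
    {"gripper":45,"travel":[-7,32,0],"rotation":[0,0,0]},
    {"gripper":45,"travel":[-7,32,0],"rotation":[0,0,0]},
    {"gripper":45,"travel":[-7,32,0],"rotation":[0,0,0]},
    {"gripper":45,"travel":[-7,32,0],"rotation":[0,0,0]},
    {"gripper":45,"travel":[-7,32,0],"rotation":[0,0,0]},
    {"gripper":45,"travel":[-7,32,0],"rotation":[0,0,0]},
    {"gripper":45,"travel":[0,0,0],"rotation":[0,0,0]},
  ],
)

```text
t: 12.25
tcp_pos: [0.5266, 0.4985, 0.2138]
tool_rot: [-0.29, 0.957, 0.002, -0.001]
force: [0.2, 0.5, -0.3]
finger_gap: 0.527
```

```bash
python3 fin.py f3
python3 - <<'E'
from h import *
a=manip.snapshot("scene"); cv2.imwrite("pics/f3.png",np.hstack([cv2.resize(cv2.imread("pics/f3.png"),(438,320)),cv2.resize(a[120:300,200:410,::-1],(360,320))]))
E
```

```text
t 12.25 tcp [0.5266 0.4985 0.2138] F [ 0.2  0.5 -0.3] q [ 0.6   0.69  1.17  0.    1.29 -1.56] gap 0.527
tool shift mm [  78.4 -353.7  156.5] yaw 123.7 turn about tool z 0.7 zaxis [-0.002  0.003 -1.   ]
scene [(0, np.float64(25.0), 0.6), (60, np.float64(27.75), 0.9), (120, np.float64(26.75), 5.7), (180, np.float64(28.0), 2.9), (240, np.float64(27.5), 1.8), (300, np.float64(26.25), 1.5)]
top [(0, np.float64(27.25), 0.6), (60, np.float64(27.25), 0.1), (120, np.float64(27.25), 0.2), (180, np.float64(27.25), 0.6), (240, np.float64(27.25), 0.3), (300, np.float64(27.25), 0.4)]
ticket rect ((295.6486511230469, 311.39190673828125), (27.709352493286133, 20.32712173461914), 8.972625732421875) 539
ticket [0.35100664 0.09952769] 176.4615832276902 gold [0.48849943 0.09208477] 175.3719060088121
ticket rect mm ((350.8679504394531, 99.5047607421875), (69.15416717529297, 48.326080322265625), 87.1760025024414)
```

View pics/f3.png

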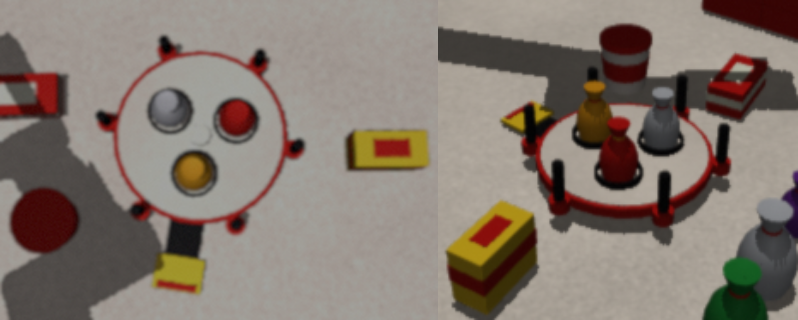

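Gold at (193,170) is now in line with the tongue and ticket (178,272). All three eggs are upright, and the packs and tub look in place. Hand in.

```bash
python3 -c "
from station import manip; print(manip.sign_off())"
```

```text
the job is handed in; nothing more can be done
None
```

I turned the tray about 58° counter-clockwise by pushing one rim post with the half-open fingers, then nudged it about 1.3° more. After that I lifted clear, moved the arm aside and handed in at about 12 s.

Last checks, all by camera:
- **Alignment:** the ring holding the gold egg is at 177.2° and the egg itself at 175.4°, against 176.5–177.2° for the ticket. The egg and its ring differ by about 2°, which may be slack in the ring or measuring bias. I set the tray so the two sit either side of the ticket line.
- **Disagreement:** the top view gave the same tray angle from all six posts. The scene view scattered by about ±1.5°, so I relied on the top view.
- **Surroundings:** all three eggs stand upright in their rings. The packs and tub look unmoved by eye, though I didn't measure them again.
- **Forces:** the readings I took stayed under about 3 N.

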